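# Spring open a snapped-shut battery hatch with the release pin

### The arm

A 6-joint arm with a two-finger parallel gripper is mounted at the origin on the work surface. World frame = base frame: x ahead of the robot, y to its left, z up, the work surface at z = 0. Lengths are in mm, angles in rad, forces in N, time in s.
With the tool pointing down it reaches from about 350 to 975 mm from the base axis. Payload 17.4 kg.
Tool frame: the origin (TCP) lies midway between the tips of the shut fingers; the grasp point (between the pads) lies 19 mm behind it; z points along the fingers, y is the line along which they close (so a half turn about z gives the same grasp; the last joint's range is limited). The gripper opens to 85 mm and grips with 20 to 120 N. Pads are 22 mm wide; open, the fingers measure 114 mm over their backs; the gripper's body (76 mm by 85 mm) begins 54 mm behind the grasp point. The pads swing forward as they close: fully open they stand 13 mm farther back than shut.
Start: joints at [1.115, 0.116, 1.442, -0, 1.584, -0.038], TCP at [273.89, 616.941, 199.803] pointing down, gripper open.
Joint ranges: [-2.83, 2.83], [-0.83, 2.19], [0.07, 2.5], [-1.14, 4.28], [0.01, 3], [-2.97, 2.97]. Speed limits (rad/s): [1.89, 1.89, 2.22, 3.14, 3.14, 3.14].

### API

Orientations are given as a unit quaternion [x, y, z, w].
In Python, from station import env, eyes, workorder gives the robot as it stands. The module is installed in compiled form; this text tells all that it offers.
- The arm moves only by the tool carry_out, never from a script. Its argument "deltas" is a list of rows, each a list of 7 numbers: the opening in per cent of the stroke, from 0 (shut) to 100 (fully open), then the shift along the world's x, y, z in cm, then the turn, a rotation vector about the world's x, y, z in degrees. A call has 1 to 8 rows; each row shifts and turns the commanded pose from where the row before left it; what a row does not reach is not made up. A row lasts 1/12 s, in which the tool goes at most 41.7 mm and 7.16 degrees, less where a joint would pass 70% of its speed; a pose out of reach is approached as far as the arm can. A call is refused whole if a number of a shift passes 4.17 or a number of a turn 7.16, either way. A call with a gripper value outside its range is refused whole. The fingers move at their own pace and stop on an object; "newtons" is the grip in N (left out, the last holds). Time passes only in rows, so rows that do not move let the fingers close. It gives the time, the measured TCP pose, the force, the opening and the grip force at its end, in the units of the state.
- env.get_obs(): the state, without advancing time (a new reading comes with each control period).
- eyes.grab_frame(name): name is "scene" or "side" or "wrist"; returns a dict with "img" (480x640x3 uint8, red, green, blue), "z_map" (480x640 float32, mm along the optical axis (not along the pixel's ray), 0 where there is no reading), "vfov" (degrees; the focal length in pixels is half the picture's height over the tangent of half this angle, whatever the lens; pixels are square), "cx", "cy" (the principal point, pixels), "xyz" and "attitude" of the camera in the world. Camera axes: x right, y down, z forward; pixel columns grow to the right and rows downward; lengths in mm; the calibration is good to about 2 mm. The wrist camera is an equidistant fisheye: a pixel r from the principal point sees the ray r / f radians off the axis. A picture is of the moment at which its call begins.
- workorder.finish_job(): hands the job in; it is judged then, once.
The state is a dict: "time": time; "qpos": joint angles; "dq": joint speeds; "effort": joint torques, N m; "tool_pos": TCP position; "ee_rot": TCP orientation; "ft_force": force on the tool from outside, world axes, zero at the start; "moment": the same for the moment, N m; "finger_gap": finger opening in mm; "finger_force": force on a finger pad.
Only numpy, scipy, OpenCV 4.12 (cv2) and the standard library are available. Lean on these libraries where they do the work, as an engineer would, in place of code of your own. Each camera call takes 0.05 s, during which the arm holds its last target. There are 200 camera calls.

### The job

The alarm sounder lies face down in its nest with its battery hatch snapped shut. Take the release pin from its stand, push it straight down through the narrow release slot beside the hatch so that it presses the hidden latch tab and the hatch springs right open, then put the pin back in its stand, standing upright with its collar down on the block. Leave the parts bin and the two small speaker modules where they are.

Things in the scene. Friction and masses are not known exactly. Their poses are not given: they have to be found in the camera images.
- sounder: The alarm sounder: grey plastic case 140 mm (x) by 220 mm (y), lying back side up in an aluminium nest plate fixed to the bench; origin on the bench under the case's centre, z up. The top face is 70 mm above the bench. Along y come: thin closed louvre lines and a blank plate (-y end), the release slot (y = -20 mm), the square hatch (y = 5 to 95 mm).
- slot (a point): Centre of the mouth of the release slot in the sounder's top face, axes as the sounder's. A plain dark opening, 26 mm along x by 13 mm along y, through a panel 4 mm thick, edges bevelled 1.5 mm. It is the only real opening in the face: the louvre lines and screws are closed.
- tab (a point): The point of the hidden black latch tab straight below the slot centre, 26 mm below the slot mouth when at rest. The tab is a sprung plate larger than the slot; pushed down here it gives with about 3 N at first and 5 N at the release point, 5 to 6 mm down, and meets a hard stop about 9 mm down.
- latch (a joint): Turn of the latch in rad: 0 at rest, lets go of the hatch at about 0.2, hard stop at 0.35. It springs back to 0 when let go.
- hatch (a joint): Opening of the hatch in rad: 0 flush and latched, 1.75 at its open stop. Once the latch lets go, its own spring swings it fully open in about a second and keeps it there.
- hatch_edge (a point): Middle of the hatch's free edge, which lies towards +y of the slot, 25 mm from its centre; the hatch is 92 mm wide, its hinge 115 mm from the slot centre. On release it swings up and away from the slot and stands 90 mm above the case.
- pin_grip (a point): Middle of the release pin's handle, where to grip it; z runs up along the pin. From the tip: steel rod 8 mm in diameter, 55 mm long, rounded tip; black collar 26 mm in diameter, 4 mm thick; black round handle 18 mm in diameter, 60 mm long (119 mm overall, about 70 g). This point is 89 mm above the tip, 34 mm above the collar's underside. The pin starts upright in its stand.
- pin_tip (a point): The tip of the release pin's steel rod, on its axis; z runs up along the pin. In the stand it is 5 mm above the bench.
- stand_hole0 (a point): Centre of the mouth of the hole in the pin's stand, an aluminium block 60 x 60 x 60 mm fixed to the bench. The hole is 14 mm in diameter, goes right through, with a 2 mm bevel; the collar of the pin rests on the block's top, at this point's height (60 mm).
- parts_bin: Bystander: yellow open bin 120 x 100 x 60 mm holding black plastic parts; origin at the centre of its underside.
- speaker1: Bystander: small black speaker module 44 x 36 x 25 mm with a round metal face; origin at the centre of its underside.
- speaker2: Bystander: another such speaker module.
Mind the look-alikes: they are no part of the job. What is shaped like the part that bears pin_grip but blue or orange is not meant. Several things look just like the part that bears stand_hole0: the one meant starts farthest from the robot's base.

How it is judged (in metres and radians):
On the way:
1. the pin, through the slot, presses the hidden latch tab down (value of joint latch above 0.12 rad and z of pin_tip in the frame of slot below -0.024 m and horizontal distance between pin_tip and slot below 0.016 m).
At the end, for the whole second after the job is handed in: The hatch stands open (over 1.4 rad), the latch has sprung back, and the pin stands upright in its stand (within 0.15 rad and 12 mm of the hole's axis) with its collar down on the block to within 5 mm (value of joint hatch above 1.4 rad and value of joint latch below 0.08 rad and horizontal distance between pin_grip and stand_hole0 below 0.012 m and angle between pin_tip's own z axis and vertical below 0.15 rad and height (world z) of pin_tip below 0.01 m); the robot touches nothing.
It fails at once if the parts bin is shifted by more than 30 mm (distance of parts_bin from where it was at the start of the episode above 0.03 m).
It fails at once if a speaker module is shifted by more than 30 mm (distance of any of speaker1, speaker2 from where it was at the start of the episode above 0.03 m).
It also fails if it takes over 58 s, if anything falls off the work surface, if the arm or the gripper's body presses on something with over 40 N, if the wrist force passes 120 N, or if a joint passes its speed limit or range.

## Working session

There is one attempt and no reset: what is moved stays moved. The work goes in short steps, Python scripts to look and compute and a tool call to move; the robot and the scene stay as the last step left them, time stands still between calls to the robot, and variables do not carry over. Pictures are saved under pics/ and viewed, at most 10 in all, crops included, and the job is handed in when it is done.

Besides the shell and the picture viewer there is one more tool, called by a JSON object that holds its "method" and its "body", one argument or row to a line. carry_out: Moves the arm, as the interface text tells. Its arguments: {"type":"object","properties":{"deltas":{"type":"array"},"newtons":{"type":"number"}},"required":["deltas"]}

```bash
mkdir -p pics
cat > h.py <<'E'
import numpy as np, cv2
from station import env, eyes, workorder
from scipy.spatial.transform import Rotation as R
def grab(n,tag):
    f=eyes.grab_frame(n); np.save(f'pics/{tag}.npy',f,allow_pickle=True)
    cv2.imwrite(f'pics/{tag}.png',f['img'][:,:,::-1]); return f
def load(tag): return np.load(f'pics/{tag}.npy',allow_pickle=True).item()
def rot(f):
    a=np.array(f['attitude'],float); return a if a.shape==(3,3) else R.from_quat(a).as_matrix()
def rays(f,u,v,fish=False):
    fl=240/np.tan(np.radians(f['vfov'])/2); x=(np.asarray(u,float)-f['cx'])/fl; y=(np.asarray(v,float)-f['cy'])/fl
    if fish:
        r=np.hypot(x,y)+1e-12; d=np.stack([x/r*np.sin(r),y/r*np.sin(r),np.cos(r)],-1)
    else: d=np.stack([x,y,np.ones_like(x)],-1)
    return d
def world(f,u,v,fish=False):   # via depth
    d=rays(f,u,v,fish); z=f['z_map'][np.int32(np.round(v)),np.int32(np.round(u))]
    return (d/d[...,2:]*np.asarray(z)[...,None])@rot(f).T+f['xyz']
def plane(f,u,v,h,fish=False): # ray meets z=h
    d=rays(f,u,v,fish)@rot(f).T; p=np.array(f['xyz']); return p+d*((h-p[2])/d[...,2])[...,None]
E
python3 - <<'E'
from h import *
for n in('scene','side'):
    f=grab(n,n); print(n,f['xyz'],f['attitude'],f['vfov'],f['cx'],f['cy'])
s=env.get_obs(); print(s)
E
```

```text
scene [1028.02390684  -39.42191552 1019.03977022] [ 0.68084865  0.68850186 -0.17567716 -0.17761712] 51.25129735581524 320.67826931764534 239.8795110251527
side [  437.59852378 -1029.4896931    747.04105309] [ 0.8841227  -0.03481284  0.01582079 -0.46568747] 42.86391446004177 319.6308035479083 240.83775658852605
{'time': 0.1, 'qpos': array([ 1.11518866e+00,  1.16450089e-01,  1.44221430e+00,  5.40405846e-06,
        1.58401312e+00, -3.77885135e-02]), 'dq': array([-0.00023285, -0.0018113 , -0.00148916, -0.00045475, -0.00125533,
        0.00052229]), 'effort': array([ 2.36898755e-03, -7.33665919e+01, -6.33789468e+01,  3.66397046e-05,
        5.14069456e-03,  7.65182563e-06]), 'tool_pos': array([273.79907371, 616.74233828, 199.11804648]), 'ee_rot': array([ 2.07393245e-01,  9.78257506e-01, -5.25348178e-04, -1.35083379e-04]), 'ft_force': array([-0.14911885,  0.86759229, -0.71022484]), 'moment': array([ 0.02840177,  0.02791594, -0.0397798 ]), 'finger_force': 0.0, 'finger_gap': 85.63201671958588}
```

View pics/scene.png

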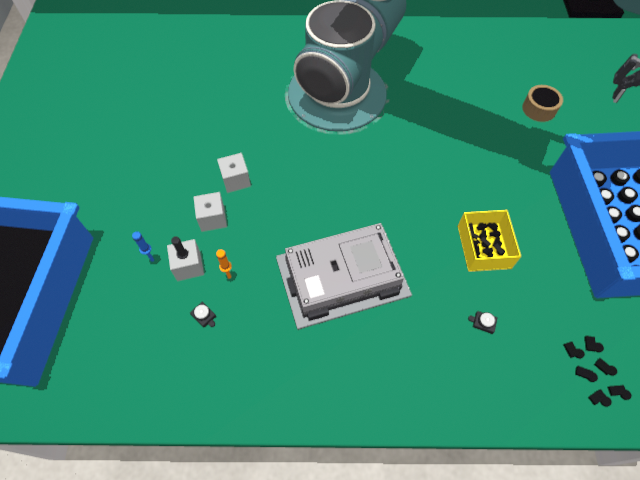

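View pics/side.png

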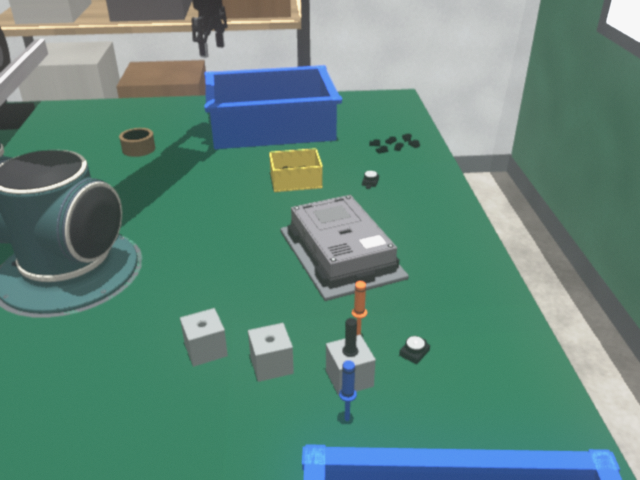

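Scene: three alike blocks at (234,172), (209,212) and (185,260). The last is farthest from the base (337,100) and holds the black pin (handle top at (178,242)). The blue (140,243) and orange (222,262) pins are look-alikes. The slot is the dark mark at (334,266) between the louvres and the hatch. I'll confirm with a crop and measure.

Run:
```python
from h import *
f=load('scene'); im=f['img'][:,:,::-1]
a=cv2.resize(im[215:335,120:240],(480,480),interpolation=cv2.INTER_CUBIC)
b=cv2.resize(im[215:335,270:415],(580//2*2-260,480),interpolation=cv2.INTER_CUBIC)
cv2.imwrite('pics/crop1.png',np.hstack([a,b]))
P=lambda n,u,v,h: print(n,np.round(plane(f,np.array(u),np.array(v),h),1), np.round(world(f,np.array(u),np.array(v)),1))
P('stand1',234,164,60);P('stand2',209,204,60);P('pin top',177.5,241,124)
P('slot',334,266,70)
P('blue top',138,236,119);P('orange top',221,253,119);P('blue low',150,258,30);P('or low',229,276,30);P('spk',202,312,25);P('hatchc',366,257,70)
P('label',314,287,70)
s=load('side')
print(plane(s,np.array([350,346]),np.array([321,230]),np.array([124,70])))
# pin axis from scene depth points: dark points, height>70 near the stand
v,u=np.mgrid[225:275,160:200]; w=world(f,u,v).reshape(-1,3)
k=w[w[:,2]>110]; print(len(k),k.mean(0),k.max(0),k.min(0))
```

```text
stand1 [ 293.5 -248.5   60. ] [ 289.4 -249.6   54.7]
stand2 [ 407.8 -294.7   60. ] [ 400.3 -297.7   48.5]
pin top [ 539.6 -331.2  124. ] [ 538.5 -331.8  122.1]
slot [565.9 -10.8  70. ] [552.8 -10.   43. ]
blue top [ 526.2 -415.8  119. ] [ 525.  -416.6  117. ]
orange top [ 563.4 -240.9  119. ] [ 562.7 -241.2  117.6]
blue low [ 531.8 -416.2   30. ] [ 526.2 -420.5   18.7]
or low [ 573.4 -237.5   30. ] [ 563.1 -242.     7.7]
spk [ 654.7 -287.    25. ] [ 654.2 -287.3   23.6]
hatchc [543.8  57.4  70. ] [543.2  57.5  68.9]
label [614.5 -52.1  70. ] [615.  -52.1  71.2]
[[ 533.52335875 -341.25837889  124.        ]
 [ 565.59281943  -11.43028772   70.        ]]
93 [ 590.39715206 -304.35611578  217.90114359] [1028.02390684  -39.42191552 1019.03977022] [ 527.29515574 -346.59676712  110.11363444]
```

View pics/crop1.png

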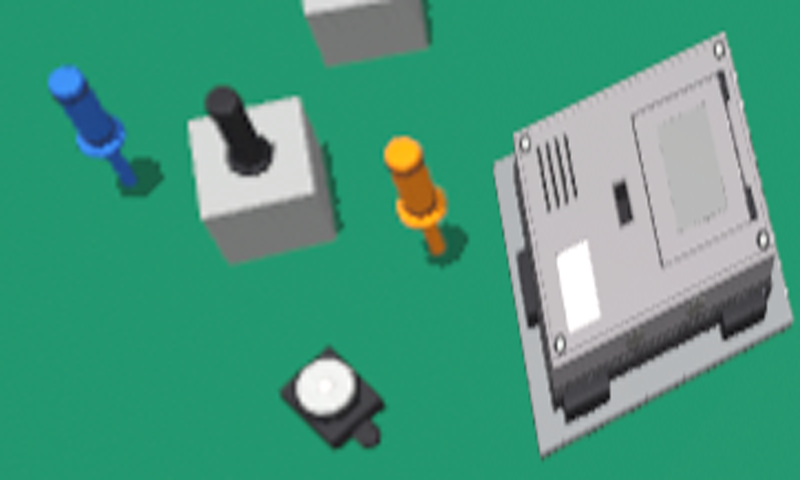

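Stand candidates: block 3 lies about 630 mm from the base, against about 500 and 385 for the others, and it holds the black pin. So it is the one at about (537,-333), and the pin height fits. The slot is at about (566,-11), with the sounder turned about 18°. Next I move above the pin and turn the closing line to 18°.

{"method": "carry_out", "body": {
  "deltas": [
    [100,1.1,-3.95,0,0,0,-2],
    [100,1.1,-3.95,0,0,0,-2],
    [100,1.1,-3.95,0,0,0,-2],
    [100,1.1,-3.95,0,0,0,-2],
    [100,1.1,-3.95,0,0,0,-2],
    [100,1.1,-3.95,0,0,0,-2],
    [100,1.1,-3.95,0,0,0,-2],
    [100,1.1,-3.95,0,0,0,-2]
  ]
}}

```text
time: 0.77
tool_pos: [361.7, 299.1, 199.5]
ee_rot: [0.342, 0.94, -0.0, -0.0]
ft_force: [1.4, 0.2, 0.5]
finger_gap: 85.6
finger_force: 0.0
```

{"method": "carry_out", "body": {
  "deltas": [
    [100,1.1,-3.95,0,0,0,-2],
    [100,1.1,-3.95,0,0,0,-2],
    [100,1.1,-3.95,0,0,0,-2],
    [100,1.1,-3.95,0,0,0,-2],
    [100,1.1,-3.95,0,0,0,-2],
    [100,1.1,-3.95,0,0,0,-2],
    [100,1.1,-3.95,0,0,0,-2],
    [100,1.1,-3.95,0,0,0,-2]
  ]
}}

```text
time: 1.43
tool_pos: [449.8, -17.2, 199.9]
ee_rot: [0.47, 0.883, 0.0, 0.0]
ft_force: [1.5, 0.6, -0.4]
finger_gap: 85.2
finger_force: 0.0
```

{"method": "carry_out", "body": {
  "deltas": [
    [100,1.1,-3.95,0,0,0,-2],
    [100,1.1,-3.95,0,0,0,-2],
    [100,1.1,-3.95,0,0,0,-2],
    [100,1.1,-3.95,0,0,0,-2],
    [100,1.1,-3.95,0,0,0,-2],
    [100,1.1,-3.95,0,0,0,-2],
    [100,1.1,-3.95,0,0,0,-2],
    [100,0,0,0,0,0,-2]
  ]
}}

```text
time: 2.1
tool_pos: [527.2, -296.9, 197.9]
ee_rot: [0.589, 0.808, -0.001, -0.001]
ft_force: [0.2, -0.3, 0.7]
finger_gap: 85.3
finger_force: 0.0
```

Run:
```python
from h import *
f=grab('wrist','w1'); print(f['xyz'],f['attitude'],f['vfov'],f['cx'],f['cy'])
s=env.get_obs(); print(s['tool_pos'],R.from_quat(s['ee_rot']).as_matrix()[:,1],s['qpos'])
```

```text
[ 504.7989518  -223.81087177  372.05399022] [0.97695301 0.15257137 0.02106263 0.14778756] 65.70646984690485 321.84441325118974 242.07859235685243
[ 526.75812165 -294.36373914  198.1634175 ] [ 0.95301224  0.30292649 -0.00179116] [-5.51726932e-01 -3.72202400e-02  1.60192380e+00 -2.53351632e-04
  1.57933883e+00 -8.59489721e-01]
```

View pics/w1.png

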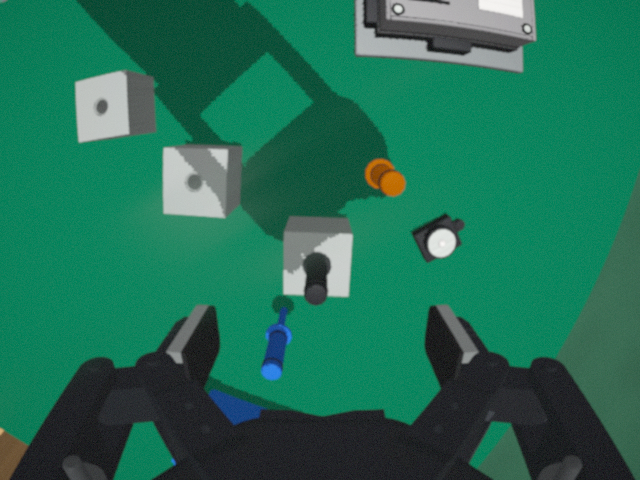

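Wrist view: the black pin's top is at (316,293) and its collar at (317,264) on the block. The blue pin's top is at (271,371) and the orange one's at (392,183).

Run:
```python
from h import *
f=load('w1'); u=np.array([316,317,271,392,201]);v=np.array([293,264,371,183,182])
print(np.round(plane(f,u,v,np.array([124,64,119,119,60.]),True),1))
# depth points on handle top, convention check
vv,uu=np.mgrid[280:306,302:331]; w=world(f,uu,vv,True).reshape(-1,3); k=w[(w[:,2]>117)&(w[:,2]<140)]
print(len(k),k.mean(0),k.min(0),k.max(0))
```

```text
[[ 535.  -335.7  124. ]
 [ 534.7 -335.5   64. ]
 [ 521.4 -420.   119. ]
 [ 560.9 -243.   119. ]
 [ 415.5 -295.9   60. ]]
480 [ 534.61460088 -335.74585345  123.0197745 ] [ 526.01902856 -346.24423147  117.03304507] [ 543.44282534 -328.02387296  126.02587279]
```

{"method": "carry_out", "body": {
  "deltas": [
    [100,0.4,-2.0,0,0,0,0],
    [100,0.4,-2.1,0,0,0,0],
    [100,0,0,0,0,0,0],
    [100,0,0,0,0,0,0]
  ]
}}

```text
time: 2.48
tool_pos: [534.7, -332.4, 199.4]
ee_rot: [0.587, 0.809, 0.0, -0.0]
ft_force: [-0.0, -0.4, 0.8]
finger_gap: 85.2
finger_force: 0.0
```

{"method": "carry_out", "body": {
  "deltas": [
    [100,0,-0.3,-3.0,0,0,0],
    [100,0,0,-3.0,0,0,0],
    [100,0,0,-3.0,0,0,0],
    [100,0,0,-2.0,0,0,0],
    [100,0,0,-1.0,0,0,0],
    [100,0,0,0,0,0,0],
    [100,0,0,0,0,0,0]
  ]
}}

```text
time: 3.07
tool_pos: [535.1, -335.1, 80.8]
ee_rot: [0.587, 0.81, 0.0, 0.0]
ft_force: [-0.3, 0.3, 1.0]
finger_gap: 85.2
finger_force: 0.0
```

{"method": "carry_out", "body": {
  "deltas": [
    [0,0,0,-0.2,0,0,0],
    [0,0,0,0,0,0,0],
    [0,0,0,0,0,0,0],
    [0,0,0,0,0,0,0],
    [0,0,0,0,0,0,0],
    [0,0,0,0,0,0,0],
    [0,0,0,0,0,0,0],
    [0,0,0,0,0,0,0]
  ],
  "newtons": 60
}}

```text
time: 3.73
tool_pos: [535.0, -335.8, 78.3]
ee_rot: [0.587, 0.809, -0.0, 0.0]
ft_force: [-1.0, -0.8, 5.7]
finger_gap: 15.2
finger_force: 58.5
```

{"method": "carry_out", "body": {
  "deltas": [
    [0,0,0,0.5,0,0,0],
    [0,0,0,1.5,0,0,0],
    [0,0,0,2,0,0,0],
    [0,0,0,2,0,0,0],
    [0,0,0,2,0,0,0],
    [0,0,0,2,0,0,0],
    [0,0,0,1,0,0,0],
    [0,0,0,0,0,0,0]
  ]
}}

```text
time: 4.4
tool_pos: [535.6, -336.0, 191.2]
ee_rot: [0.587, 0.809, 0.0, 0.002]
ft_force: [-0.5, -0.3, 0.5]
finger_gap: 15.0
finger_force: 58.6
```

{"method": "carry_out", "body": {
  "deltas": [
    [0,0,0,3,0,0,0],
    [0,0,0.5,2.2,0,0,0],
    [0,0,2,0,0,0,0],
    [0,0,3.5,0,0,0,0],
    [0,0,4,0,0,0,0],
    [0,0.2,4,0,0,0,0],
    [0,0.2,4,0,0,0,0],
    [0,0.3,4,0,0,0,0]
  ]
}}

```text
time: 5.07
tool_pos: [541.2, -113.8, 238.8]
ee_rot: [0.588, 0.809, -0.0, -0.001]
ft_force: [1.1, -0.2, -0.3]
finger_gap: 15.1
finger_force: 58.6
```

{"method": "carry_out", "body": {
  "deltas": [
    [0,0.3,2,0,0,0,0],
    [0,0,0.6,0,0,0,0],
    [0,0,0,0,0,0,0],
    [0,0,0,0,0,0,0]
  ]
}}

```text
time: 5.4
tool_pos: [544.7, -89.9, 239.1]
ee_rot: [0.587, 0.809, -0.0, -0.0]
ft_force: [0.3, -0.4, -0.3]
finger_gap: 15.5
finger_force: 58.7
```

Run:
```python
from h import *
f=grab('wrist','w2'); s=env.get_obs(); print(s['tool_pos'],f['xyz'],f['attitude'])
im=f['img'][:,:,::-1].copy()
cv2.imwrite('pics/w2.png',im)
```

```text
[544.75223863 -90.42924888 239.23769277] [521.74605724 -16.89955256 413.23584988] [0.97650277 0.15519745 0.0220855  0.14787942]
```

View pics/w2.png

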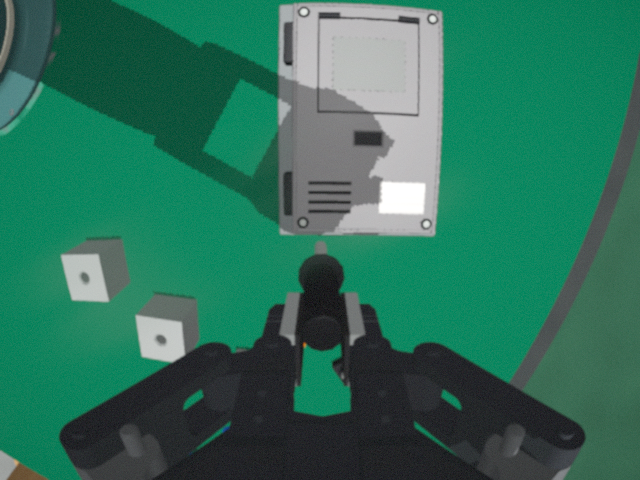

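The slot is at about (368,138), clearly the only opening: the hatch is above it, the louvres and label are below. The pin is held straight, with the rod tip at about (320,245) and the collar at about (321,275).

Run:
```python
from h import *
f=load('w2'); g=cv2.cvtColor(f['img'],cv2.COLOR_RGB2GRAY)[125:152,350:388]
m=(g<55).astype(np.uint8); n,l,st,c=cv2.connectedComponentsWithStats(m); i=1+st[1:,4].argmax(); print(st[i],c[i]+[350,125])
cs=c[i]+[350,125]
P=lambda u,v,h:np.round(plane(f,np.array(u),np.array(v),np.array(h,float),True),1)
print('slot',P(cs[0],cs[1],70)); ys,xs=np.where(l==i); q=P(xs+350,ys+125,70+0*xs); 
(ctr,sz,an)=cv2.minAreaRect(q[:,:2].astype(np.float32)); print(ctr,sz,an)
print('screws',P([303,426,304,433],[223,224,12,18],[70]*4))
print('tip',P(320,243,166)); print('collar',P(321,275,225)); print('top',P(321,333,285))
s=env.get_obs(); print(R.from_quat(s['ee_rot']).as_matrix()[:,2])
a=cv2.resize(f['img'][110:300,270:430,::-1],None,fx=3.1,fy=3.1,interpolation=cv2.INTER_CUBIC); cv2.imwrite('pics/c2.png',a)
```

```text
[  6   8  25  12 255] [368.0627451  138.36470588]
slot [563.2 -10.5  70. ]
(563.1815185546875, -10.535831451416016) (22.176279067993164, 10.265328407287598) 18.82461166381836
screws [[ 530.8 -105.7   70. ]
 [ 644.8  -69.    70. ]
 [ 470.2   85.7   70. ]
 [ 584.7  123.1   70. ]]
tip [543.8 -90.9 166. ]
collar [544.7 -90.5 225. ]
top [545.1 -91.  285. ]
[-8.36182647e-04 -1.85088564e-04 -9.99999633e-01]
```

View pics/c2.png

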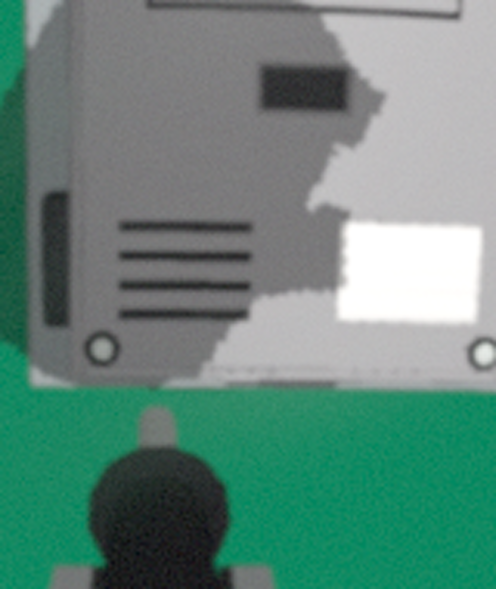

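Slot: (563.3,-10.5). The screw midpoint predicts (563.8,-10.5), so they agree, and the yaw is 18.8°. The tip is under the TCP as expected. Now over the slot, with the tip about 12 mm above the face.

{"method": "carry_out", "body": {
  "deltas": [
    [0,0.5,2,0,0,0,0],
    [0,0.9,4,0,0,0,0],
    [0,0.5,2,-1,0,0,0],
    [0,0,0,-3,0,0,0],
    [0,0,0,-3,0,0,0],
    [0,0,0,-1.4,0,0,0],
    [0,0,0,0,0,0,0],
    [0,0,0,0,0,0,0]
  ]
}}

```text
time: 6.12
tool_pos: [563.9, -10.5, 156.1]
ee_rot: [0.588, 0.809, -0.0, -0.0]
ft_force: [0.3, -0.2, 0.6]
finger_gap: 15.1
finger_force: 58.7
```

Run:
```python
from h import *
f=grab('wrist','w3'); s=env.get_obs(); print(s['tool_pos'],s['ft_force'])
a=cv2.resize(f['img'][190:350,250:390,::-1],None,fx=3.4,fy=3.4,interpolation=cv2.INTER_CUBIC)
g=grab('side','s3'); b=cv2.resize(g['img'][160:280,290:400,::-1],None,fx=2.4,fy=2.4,interpolation=cv2.INTER_CUBIC)
o=np.zeros((544,476+264,3),np.uint8); o[:a.shape[0],:476]=a; o[:288,476:]=b; cv2.imwrite('pics/c3.png',o)
```

```text
[564.40974189 -10.41282702 157.34754888] [ 1.01106528 -0.17510211  0.31777624]
```

View pics/c3.png

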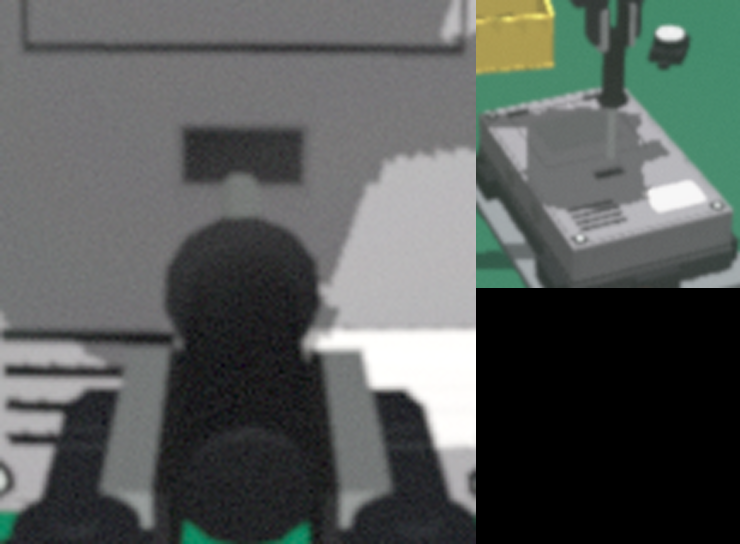

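The slot is centred at crop (243,156), which is pixel (321.6,235.9). The rod tip's ball is centred at about crop (242,193), pixel (321.2,246.8). Side to side it is aligned; now the numbers.

Run:
```python
from h import *
f=load('w3'); 
P=lambda u,v,h:np.round(plane(f,np.array(u),np.array(v),np.array(h,float),True),1)
a=P(321.6,235.9,70);b=P(321.2,246.8,157.0-73.3+4)
print(a,b,P([250+184/3.4,250+303/3.4],[236,236],[70,70]),P([321.6]*2,[190+127/3.4,190+184/3.4],[70,70]))
d=(a-b)[:2]; t=np.radians(18.5); print(d, d@[np.cos(t),np.sin(t)], d@[-np.sin(t),np.cos(t)])
```

```text
[563.5  -9.9  70. ] [564.1 -12.4  87.7] [[551.4 -13.9  70. ]
 [575.7  -6.   70. ]] [[561.5  -3.7  70. ]
 [565.5 -15.8  70. ]]
[-0.6  2.5] 0.22426744788898925 2.561191931858561
```

Run:
```python
from h import *
f=load('w3'); 
P=lambda u,v,h:np.round(plane(f,np.array(u),np.array(v),np.array(h,float),True),1)
print(P(250+242/3.4,190+293/3.4,142.7),P(250+246/3.4,190+487/3.4,202.7))
W=lambda u,v:np.round(world(f,np.array(u),np.array(v),True),1)
print(W([321]*6,[243,245,247,249,251,253]),W([321]*3,[270,275,280]),W([321,322],[330,334]))
g=cv2.cvtColor(f['img'],cv2.COLOR_RGB2GRAY); print(g[232:262,321])
```

```text
[564.  -11.5 142.7] [564.7 -11.1 202.7]
[[562.9  -8.9  91. ]
 [562.9  -9.   95. ]
 [562.8  -8.5 101. ]
 [562.8  -8.4 105.4]
 [562.8  -8.4 109.3]
 [563.   -9.  111.3]] [[561.7  -4.4 152.5]
 [561.7  -4.2 159.7]
 [561.6  -3.8 167. ]] [[563.9 -10.5 201.6]
 [564.9 -12.2 201.6]]
[ 50  55  48  53  50  59  57  57  73 100 116 120 121 121 119 120 120 120
 121 120 120 105  78  61  55  59  54  56  54  53]
```

The rod surface depth confirms the tip axis at y≈-12.3, against -10 for the slot. I shift +1.8 mm and go down in steps, watching the force.

{"method": "carry_out", "body": {
  "deltas": [
    [0,-0.06,0.18,0,0,0,0],
    [0,0,0,-0.6,0,0,0],
    [0,0,0,-0.6,0,0,0],
    [0,0,0,-0.6,0,0,0],
    [0,0,0,-0.4,0,0,0],
    [0,0,0,0,0,0,0]
  ]
}}

```text
time: 6.72
tool_pos: [562.8, -7.7, 132.4]
ee_rot: [0.587, 0.809, -0.0, -0.001]
ft_force: [0.1, -0.2, -0.8]
finger_gap: 15.7
finger_force: 58.7
```

The tip is about 11 mm below the mouth with no contact force. Pressing on.

{"method": "carry_out", "body": {
  "deltas": [
    [0,0,0,-0.7,0,0,0],
    [0,0,0,-0.7,0,0,0],
    [0,0,0,-0.3,0,0,0],
    [0,0,0,-0.2,0,0,0],
    [0,0,0,-0.1,0,0,0],
    [0,0,0,0,0,0,0]
  ]
}}

```text
time: 7.22
tool_pos: [563.3, -7.8, 113.9]
ee_rot: [0.587, 0.809, -0.0, 0.0]
ft_force: [-1.3, -0.8, 3.0]
finger_gap: 15.4
finger_force: 59.0
```

{"method": "carry_out", "body": {
  "deltas": [
    [0,0,0,-0.15,0,0,0],
    [0,0,0,-0.15,0,0,0],
    [0,0,0,0,0,0,0],
    [0,0,0,0,0,0,0]
  ]
}}

```text
time: 7.55
tool_pos: [563.4, -7.8, 111.0]
ee_rot: [0.587, 0.809, 0.0, 0.0]
ft_force: [-0.1, -0.7, 3.5]
finger_gap: 15.5
finger_force: 59.2
```

Run:
```python
from h import *
f=grab('wrist','w4'); s=env.get_obs(); print(s['time'],s['tool_pos'],s['ft_force'])
g=grab('scene','s4'); w=world(g,*np.array([[366],[257]])); print(w)
z=load('scene')['z_map'][225:290,330:400]; z2=g['z_map'][225:290,330:400]; d=np.abs(z-z2); print((d>15).sum())
```

```text
7.6 [563.41013923  -7.74455974 110.97633669] [ 0.38493595 -0.58271831  3.86709483]
[[556.18110458  54.90721434  94.27518572]]
1944
```

{"method": "carry_out", "body": {
  "deltas": [
    [0,0,0,-0.15,0,0,0],
    [0,0,0,-0.15,0,0,0],
    [0,0,0,0,0,0,0],
    [0,0,0,0,0,0,0],
    [0,0,0,0,0,0,0],
    [0,0,0,0,0,0,0],
    [0,0,0,0,0,0,0]
  ]
}}

```text
time: 8.23
tool_pos: [563.3, -7.8, 107.9]
ee_rot: [0.587, 0.809, 0.0, 0.0]
ft_force: [-0.4, -1.5, 5.3]
finger_gap: 15.4
finger_force: 59.3
```

Run:
```python
from h import *
f=grab('wrist','w5'); s=env.get_obs(); print(s['time'],s['tool_pos'],s['ft_force'])
g=grab('side','s5'); b=cv2.resize(g['img'][140:300,270:420,::-1],None,fx=2.4,fy=2.4,interpolation=cv2.INTER_CUBIC)
cv2.imwrite('pics/c5.png',np.hstack([cv2.resize(f['img'][:,:,::-1],(384,384)),cv2.resize(b,(400,384))]))
```

```text
8.2833 [563.32797162  -7.76360561 107.87889474] [-0.01798194 -1.94237335  4.65272545]
```

View pics/c5.png

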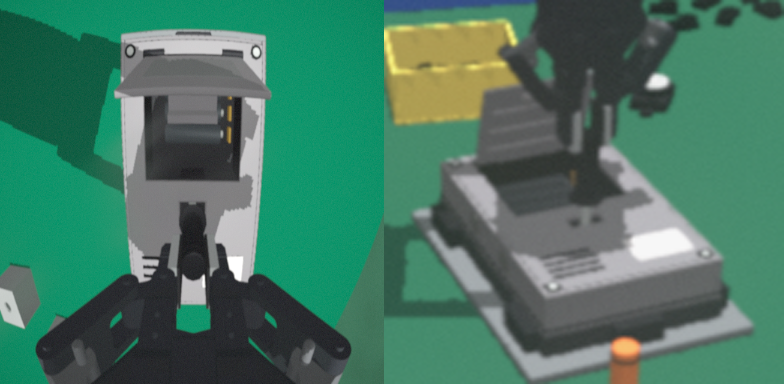

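The hatch has sprung open and stands up at its hinge in both views, with 4.7 N at the tab. I lift straight out and return to the stand.

{"method": "carry_out", "body": {
  "deltas": [
    [0,0,0,0.5,0,0,0],
    [0,0,0,1,0,0,0],
    [0,0,0,1.5,0,0,0],
    [0,0,0,2,0,0,0],
    [0,0,0,2,0,0,0],
    [0,0,0,2.5,0,0,0],
    [0,0,0,2.5,0,0,0],
    [0,0,0,1.5,0,0,0]
  ]
}}

```text
time: 9.0
tool_pos: [563.5, -7.7, 246.0]
ee_rot: [0.587, 0.809, 0.001, 0.001]
ft_force: [1.3, 0.4, -0.7]
finger_gap: 15.2
finger_force: 58.7
```

{"method": "carry_out", "body": {
  "deltas": [
    [0,0,-1.5,0,0,0,0],
    [0,-0.3,-3,0,0,0,0],
    [0,-0.4,-4,0,0,0,0],
    [0,-0.4,-4,0,0,0,0],
    [0,-0.4,-4,0,0,0,0],
    [0,-0.4,-4,0,0,0,0],
    [0,-0.4,-4,0,0,0,0],
    [0,-0.3,-4,0,0,0,0]
  ]
}}

```text
time: 9.67
tool_pos: [536.5, -294.6, 242.8]
ee_rot: [0.587, 0.809, 0.0, -0.0]
ft_force: [0.7, 0.8, -0.1]
finger_gap: 15.2
finger_force: 58.7
```

{"method": "carry_out", "body": {
  "deltas": [
    [0,-0.2,-3,0,0,0,0],
    [0,0,-1,0,0,0,0],
    [0,0,0,0,0,0,0],
    [0,0,0,0,0,0,0]
  ]
}}

```text
time: 10.0
tool_pos: [535.2, -332.6, 242.4]
ee_rot: [0.588, 0.809, 0.0, -0.001]
ft_force: [-0.2, 0.4, -0.4]
finger_gap: 15.2
finger_force: 58.7
```

{"method": "carry_out", "body": {
  "deltas": [
    [0,0,-0.3,-2,0,0,0],
    [0,0,0,-3,0,0,0],
    [0,0,0,-3,0,0,0],
    [0,0,0,-2,0,0,0],
    [0,0,0,0,0,0,0],
    [0,0,0,0,0,0,0]
  ]
}}

```text
time: 10.5
tool_pos: [535.4, -334.4, 142.8]
ee_rot: [0.587, 0.81, 0.0, -0.001]
ft_force: [-0.4, 0.5, -0.2]
finger_gap: 15.0
finger_force: 58.7
```

{"method": "carry_out", "body": {
  "deltas": [
    [0,0,0,-0.5,0,0,0],
    [0,0,0,-0.5,0,0,0],
    [0,0,0,-0.5,0,0,0],
    [0,0,0,0,0,0,0]
  ]
}}

```text
time: 10.83
tool_pos: [535.2, -335.6, 127.3]
ee_rot: [0.587, 0.809, -0.0, -0.0]
ft_force: [0.3, 0.7, -1.2]
finger_gap: 15.2
finger_force: 58.7
```

The tip is in the hole, free of force. Lowering to the grasp height.

{"method": "carry_out", "body": {
  "deltas": [
    [0,0,0,-1,0,0,0],
    [0,0,0,-1,0,0,0],
    [0,0,0,-1,0,0,0],
    [0,0,0,-1,0,0,0],
    [0,0,0,-0.5,0,0,0],
    [0,0,0,-0.3,0,0,0],
    [0,0,0,0,0,0,0],
    [0,0,0,0,0,0,0]
  ]
}}

```text
time: 11.5
tool_pos: [535.4, -335.8, 80.0]
ee_rot: [0.587, 0.809, 0.0, 0.0]
ft_force: [-0.5, 0.4, 0.3]
finger_gap: 15.2
finger_force: 58.8
```

{"method": "carry_out", "body": {
  "deltas": [
    [0,0,0,-0.1,0,0,0],
    [0,0,0,0,0,0,0],
    [30,0,0,0,0,0,0],
    [60,0,0,0,0,0,0],
    [100,0,0,0,0,0,0],
    [100,0,0,0,0,0,0],
    [100,0,0,0,0,0,0],
    [100,0,0,0,0,0,0]
  ]
}}

```text
time: 12.17
tool_pos: [535.3, -335.8, 78.8]
ee_rot: [0.587, 0.809, -0.0, 0.0]
ft_force: [0.3, -0.2, 0.8]
finger_gap: 83.6
finger_force: 0.0
```

{"method": "carry_out", "body": {
  "deltas": [
    [100,0,0,0.5,0,0,0],
    [100,0,0,2,0,0,0],
    [100,0,0,3,0,0,0],
    [100,0,0,3,0,0,0],
    [100,0,0,3,0,0,0],
    [100,0,2,1,0,0,0],
    [100,0,3,0,0,0,0],
    [100,0,0,0,0,0,0]
  ]
}}

```text
time: 12.83
tool_pos: [535.7, -282.8, 205.7]
ee_rot: [0.587, 0.81, 0.001, 0.001]
ft_force: [-0.2, -0.0, -0.7]
finger_gap: 85.4
finger_force: 0.0
```

Run:
```python
from h import *
f=grab('wrist','w6'); s=env.get_obs(); print(s['tool_pos'],s['ft_force'],s['finger_gap'])
g=grab('side','s6')
cv2.imwrite('pics/c6.png',np.hstack([cv2.resize(f['img'][180:420,200:440,::-1],(390,390)),cv2.resize(g['img'][150:420,250:450,::-1],(400,540))[:390]]))
```

```text
[ 535.57273544 -284.19816656  205.06294297] [ 0.01719234 -0.46387569 -0.44310265] 85.56994952737404
```

View pics/c6.png

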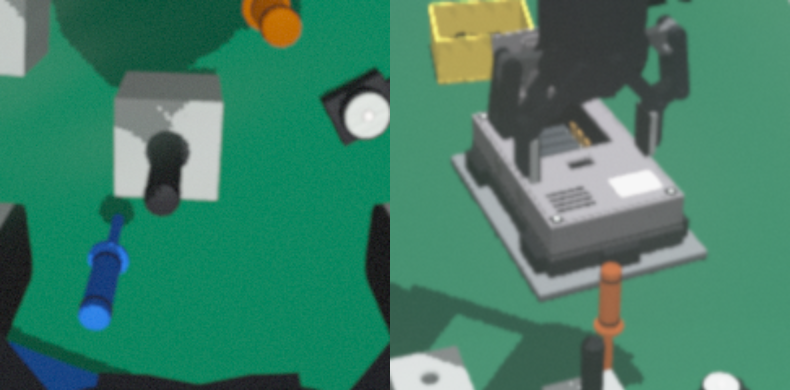

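The pin stands upright with its collar on the block (top at crop (163,200)), and the hatch opening is clear. I check both numerically and hand in if they hold.

Run:
```python
from h import *
f=load('w6'); k=240/390
u=np.array([200+163*k,200+167*k]); v=np.array([180+200*k,180+152*k])
p=plane(f,u,v,np.array([124,64.]),True); print(p, world(f,u,v,True))
g=grab('scene','s7'); vv,uu=np.mgrid[170:300,330:430]; w=world(g,uu,vv).reshape(-1,3); w=w[(w[:,1]>40)&(w[:,1]<150)&(w[:,2]<300)]
h=w[w[:,2]>100]; print('hatch',len(h),h.mean(0) if len(h) else 0,h.max(0) if len(h) else 0)
ok=abs(world(f,u,v,True)[0,2]-123)<4 and np.hypot(*(p[0]-p[1])[:2])<8 and len(h)>100 and h[:,2].max()>145
print(ok)
if ok: print(workorder.finish_job())
```

```text
[[ 536.32504848 -337.04820783  124.        ]
 [ 535.3680176  -337.16580268   64.        ]] [[ 536.30060794 -336.91983875  124.25806784]
 [ 533.90748924 -329.17170551   83.82308525]]
hatch 667 [530.22754846 106.42985093 137.50114839] [572.19369456 127.35093743 163.07012415]
True
the job is handed in; nothing more can be done
None
```

The job is handed in: the release pin opened the hatch and is back upright in its stand with its collar on the block; I saw no sign of the bin or speakers being touched, though I didn't measure them at the end.

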